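# Lay out the section samples for a customer

### The arm

A 6-joint arm with a two-finger parallel gripper is mounted at the origin on the work surface. World frame = base frame: x ahead of the robot, y to its left, z up, the work surface at z = 0. Lengths are in m, angles in rad, forces in N, time in s.
With the tool pointing down it reaches from about 0.35 to 0.85 m from the base axis. Payload 8.1 kg.
Tool frame: the origin (TCP) lies on the centre line of the jaws, within the pads' length; the fingertips stand 19 mm ahead of it and the grasp point (between the pads) is the TCP (robot.tips_ahead is the distance from the TCP to the fingertips, in m); y points along the fingers, z is the direction in which the jaws open and shut, and the axes are right-handed (so a half turn about y gives the same grasp; the last joint's range is limited). The gripper opens to 93 mm and grips with 3 to 60 N. Pads are 15 mm wide; open, the fingers measure 128 mm over their backs; the gripper's body (75 mm by 188 mm) begins 65 mm behind the grasp point.
Start: joints at [-1.298, 0.13, 1.488, -0, 1.523, -0.085], TCP at [0.21, -0.562, 0.238] pointing down, gripper open.
Joint ranges: [-2.96, 2.96], [-0.89, 2.26], [0.02, 2.5], [-1.34, 4.48], [0, 2.73], [-2.66, 2.66]. Speed limits (rad/s): [2.39, 2.39, 2.79, 3.14, 3.14, 3.14].

### API

Orientations are given as a rotation vector (axis times angle).
In Python, from plant import robot, imaging, models gives the robot as it stands.
- The arm moves only by the tool carry_out, never from a script. Its argument "motion" is one flat list of numbers, 7 for each row, row after row: the shift along the tool's x, y, z in m, then the turn, a rotation vector about the tool's x, y, z in degrees, then the opening, from -1 (shut) to 1 (fully open). A call has exactly 5 rows; each row shifts and turns the pose as measured when the row begins, along the tool's axes as they then stand; what a row does not reach is not made up. A row lasts 1/10 s, in which the tool goes at most 50 mm and 8.59 degrees, less where a joint would pass 70% of its speed; a pose out of reach is approached as far as the arm can. A call is refused whole if a number of a shift passes 0.05 or a number of a turn 8.59, either way. A call with a gripper value outside its range is refused whole. The fingers move at their own pace and stop on an object; "squeeze" is the grip in N (left out, the last holds). Time passes only in rows, so rows that do not move let the fingers close, or fill a call up. It gives the time, the measured TCP pose, the force and the opening at its end, in the units of the state.
- robot.read_state(): the state, without advancing time (a new reading comes with each control period).
- imaging.read_camera(name): name is "side" or "top" or "wrist"; returns the picture (384x512x3 uint8, blue, green, red); there is no depth.
- imaging.camera_model(name): a dict with "K" (3x3 intrinsics, pixels), "k1" (the pictures are not rectified: a ray, as slopes to the right and down, at radius r is drawn at 1 + k1 r^2 times it, then the intrinsics apply), "position" and "orientation" of the camera in the world. Camera axes: x right, y down, z forward; pixel columns grow to the right and rows downward; lengths in m; the calibration is good to about 2 mm. A picture is of the moment at which its call begins: read the wrist's pose just before it. camera_model takes no time and is no camera call; for the wrist camera it gives the pose at the moment of the call.
- robot.close_job(): hands the job in, once; it reports no verdict.
Trained networks look in the newest picture that a camera, given by its name, has taken for a name from the list of things; names that differ only in an ending like _2 or _b are one class to them, and where a whole thing is asked for, a point or a joint stands for the part that bears it (a point fixed in the world has none). Each returns a list of dicts, best first, with "confidence" (0 to 1); they miss things now and then, are a little off and sometimes report something else, mostly with a low value. They report only what shows in the picture. A call takes as long as a camera call. They do not tell look-alikes from the thing itself.
- models.outline_of(camera, thing): "pixels" (384x512 bool, what is visible of it) and "pixel" ([column, row] in pixels, amid what is visible of it).
The state is a dict: "t": time; "q": joint angles; "dq": joint speeds; "joint_torque": joint torques, N m; "tool_pos": TCP position; "orientation": TCP orientation; "force": force on the tool from outside, world axes, zero at the start; "wrist_torque": the same for the moment, N m; "opening": finger opening in m.
Only numpy, scipy, OpenCV 4.12 (cv2) and the standard library are available. Lean on these libraries where they do the work, as an engineer would, in place of code of your own. Each camera call takes 0.05 s, during which the arm holds its last target.

### The job

Collect the bare silver profile samples that are shown on the cards in the blue tray: stand each one upright in the pocket whose card shows its outline, fully down on the card. Leave the black samples, the silver U-channel and the tape measure where they are.

Things in the scene. Friction and masses are not known exactly. Their poses are not given: they have to be found in the camera images.
- silver_square_mid (a point): Sample to be placed: short piece of bare silver aluminium square tube, 40 x 40 mm outside, 4 mm wall, about 95 g. Stands upright on the table, 80 mm tall. This point lies on its upright axis, half-way up (40 mm above its foot); z is up, x and y are square to its outer faces.
- silver_round_mid (a point): Sample to be placed: short piece of bare silver aluminium round tube, 40 mm outside diameter, 4 mm wall, about 85 g. Stands upright on the table, 80 mm tall. This point lies on its upright axis, half-way up (40 mm above its foot); z is up.
- silver_h_mid (a point): Sample to be placed: short piece of bare silver aluminium H-section, 40 x 40 mm: two flat 40 x 4 mm flanges with outer faces to +y and -y, 40 mm apart, and a 4 mm web between; open to +x and -x, so grip it along y, across the flanges. About 95 g. Stands upright on the table, 80 mm tall. This point lies on its upright axis, half-way up (40 mm above its foot); z is up.
- black_square_mid (a point): Look-alike, to be left alone: black square tube, 40 x 40 mm. Stands upright on the table, 80 mm tall. This point lies on its upright axis, half-way up (40 mm above its foot); z is up.
- black_round_mid (a point): Look-alike, to be left alone: black round tube, 40 mm diameter. Stands upright on the table, 80 mm tall. This point lies on its upright axis, half-way up (40 mm above its foot); z is up.
- silver_u_mid (a point): Look-alike, to be left alone: silver U-channel, 40 mm wide (y) and 28 mm deep (x), open towards +x; no card shows its outline. Stands upright on the table, 80 mm tall. This point lies on its upright axis, half-way up (40 mm above its foot); z is up.
- card_square_top (a point): White card printed with a 40 mm square tube, in one of the blue tray's three pockets (any one). Point: centre of its top face, where the sample stands, 7 mm above the table; y runs along the row, x across. Pockets: 62 mm square, square to x and y, 90 mm apart, 12 mm deep down to the card: 11 mm spare all round a sample turned square to it. Tray: fixed, 100 x 290 mm, 19 mm high.
- card_round_top (a point): White card printed with the ring of a 40 mm round tube, in one of the blue tray's three pockets (any one). Point: centre of its top face, where the sample stands, 7 mm above the table; y runs along the row, x across. Pockets: 62 mm square, square to x and y, 90 mm apart, 12 mm deep down to the card: 11 mm spare all round a sample turned square to it. Tray: fixed, 100 x 290 mm, 19 mm high.
- card_h_top (a point): White card printed with an H-section (flanges at +y and -y), in one of the blue tray's three pockets (any one). Point: centre of its top face, where the sample stands, 7 mm above the table; y runs along the row, x across. Pockets: 62 mm square, square to x and y, 90 mm apart, 12 mm deep down to the card: 11 mm spare all round a sample turned square to it. Tray: fixed, 100 x 290 mm, 19 mm high.
- tape_measure_mid (a point): Yellow tape measure, 65 x 60 x 34 mm, lying at one side of the work, to be left alone. This point is its centre, 17 mm above the table; z is up.
Not all that is in view belongs to the job. What is shaped like the part that bears silver_square_mid but pink, red or turquoise is not meant.

How it is judged:
By the outcome, as a careful person would: the job done as asked, in the order asked, and still so for the second after the job is handed in, with the robot touching nothing.
It also fails if it takes over 77 s, if anything falls off the work surface, if the arm or the gripper's body presses on something with over 40 N, if the wrist force passes 120 N, or if a joint passes its speed limit or range.

## Working session

There is one attempt and no reset: what is moved stays moved. The work goes in short steps, Python scripts to look and compute and a tool call to move; the robot and the scene stay as the last step left them, time stands still between calls to the robot, and variables do not carry over. Pictures are saved under pics/ and viewed, and the job is handed in when it is done.

Besides the shell and the picture viewer there is one more tool, called after "Call:" by a JSON object that holds its "method" and its "body", one argument or row to a line. carry_out: Moves the arm, as the interface text tells. Its arguments: {"type":"object","properties":{"motion":{"type":"array","items":{"type":"number"}},"squeeze":{"type":"number"}},"required":["motion"]}

```bash
mkdir -p pics; ls
python3 - <<'E'
from plant import robot, imaging, models
import cv2
s=robot.read_state();print(s)
for n in ["top","side","wrist"]:
    im=imaging.read_camera(n);cv2.imwrite(f"pics/{n}0.png",im);print(n,imaging.camera_model(n))
E
```

```text
pics
{'t': 0.0, 'q': array([-1.29836707e+00,  1.31148723e-01,  1.48929864e+00, -4.40466136e-05,
        1.52296129e+00, -8.54136743e-02]), 'dq': array([ 4.01811986e-04,  5.40253037e-04,  4.09704769e-04,  4.26261717e-04,
        6.72096634e-05, -1.05045954e-04]), 'joint_torque': array([ 1.97837013e-03, -5.59840608e+01, -4.91756380e+01,  7.66983535e-02,
        3.56604788e-02, -1.69834684e-04]), 'tool_pos': array([ 0.21000733, -0.56147835,  0.2365842 ]), 'orientation': array([-0.36674033,  2.02843886, -2.02472369]), 'force': array([ 0.34839459, -0.35231606, -0.51995531]), 'wrist_torque': array([ 0.02124566,  0.00774199, -0.01262402]), 'opening': 0.09301560100855272}
top {'K': array([[454.4012119 ,   0.        , 252.46300461],
       [  0.        , 454.4012119 , 190.73084094],
       [  0.        ,   0.        ,   1.        ]]), 'k1': -0.041112066007578725, 'position': array([ 0.26506689, -0.05680109,  1.18619199]), 'orientation': array([-2.12855409,  2.10918463, -0.20491765])}
side {'K': array([[438.11376884,   0.        , 257.6623101 ],
       [  0.        , 438.11376884, 190.62456027],
       [  0.        ,   0.        ,   1.        ]]), 'k1': -0.020646264675048417, 'position': array([0.19019635, 0.76262757, 0.94085642]), 'orientation': array([-0.49029972,  2.76453185, -1.12136097])}
wrist {'K': array([[325.82763966,   0.        , 256.56303098],
       [  0.        , 325.82763966, 189.566549  ],
       [  0.        ,   0.        ,   1.        ]]), 'k1': -0.08201773038992825, 'position': array([ 0.27671205, -0.53601351,  0.38279392]), 'orientation': array([ 2.40058393, -1.6662523 , -0.2182039 ])}
```

View pics/top0.png

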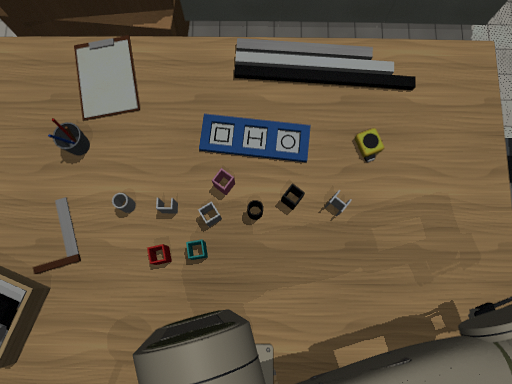

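View pics/side0.png

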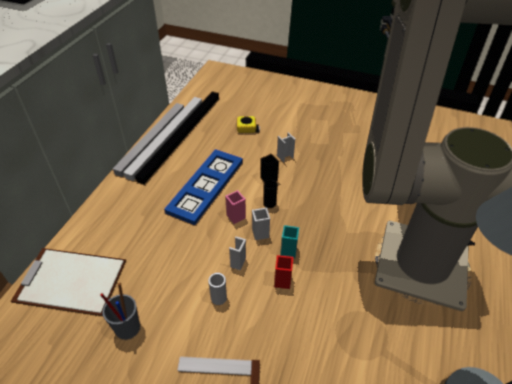

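View pics/wrist0.png

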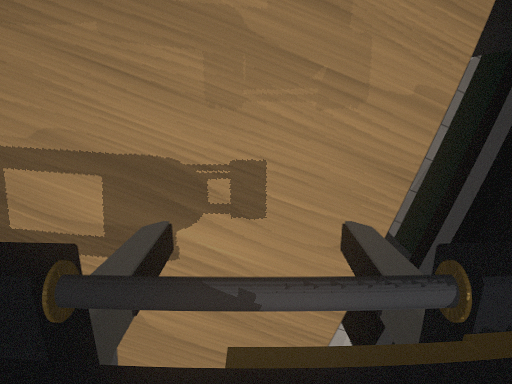

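Run:
```python
import cv2
im=cv2.imread("pics/top0.png")
a=cv2.resize(im[160:280,90:370],None,fx=2.85,fy=2.85,interpolation=cv2.INTER_CUBIC)
cv2.imwrite("pics/topc.png",a)
im=cv2.imread("pics/side0.png")
a=cv2.resize(im[110:320,190:320],None,fx=2.8,fy=2.8,interpolation=cv2.INTER_CUBIC)
cv2.imwrite("pics/sidec.png",a)
```

```text
(no output)
```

View pics/topc.png

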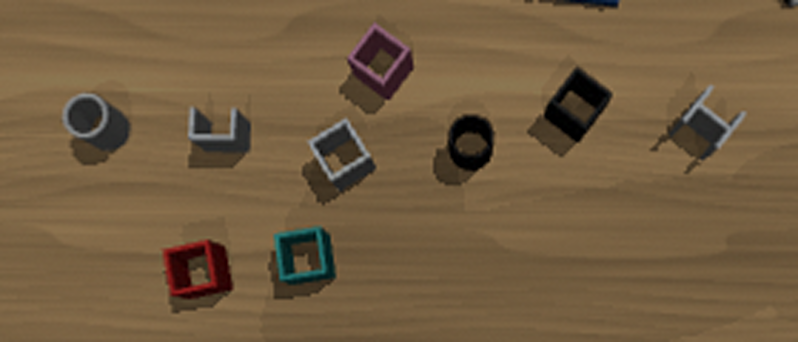

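View pics/sidec.png

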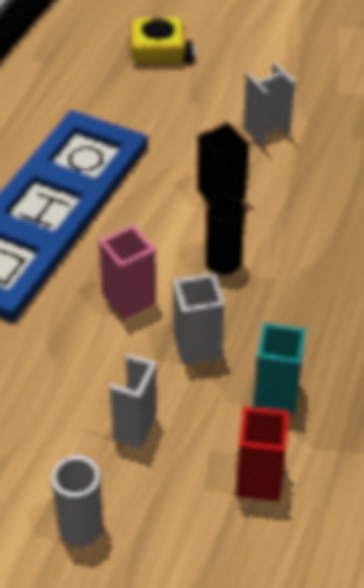

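```bash
cat > h.py <<'E'
import numpy as np, cv2
from scipy.spatial.transform import Rotation as R
from plant import robot, imaging, models
def proj(m,P):
    P=np.atleast_2d(P).astype(float)
    c=(P-m["position"])@R.from_rotvec(m["orientation"]).as_matrix()
    s=c[:,:2]/c[:,2:]; r2=(s**2).sum(1,keepdims=True)
    s=s*(1+m["k1"]*r2); K=m["K"]
    return np.c_[s[:,0]*K[0,0]+K[0,2], s[:,1]*K[1,1]+K[1,2]]
def unproj(m,px,z):
    px=np.atleast_2d(px).astype(float);K=m["K"]
    d=np.c_[(px[:,0]-K[0,2])/K[0,0],(px[:,1]-K[1,2])/K[1,1]]
    s=d.copy()
    for _ in range(20): s=d/(1+m["k1"]*(s**2).sum(1,keepdims=True))
    v=np.c_[s,np.ones(len(s))]@R.from_rotvec(m["orientation"]).as_matrix().T
    t=(z-m["position"][2])/v[:,2]
    return m["position"]+v*t[:,None]
def ortho(im,m,z,x0,x1,y0,y1,sc):
    # rows: x decreasing downward ; cols: y decreasing rightward ; sc px/m
    h=int((x1-x0)*sc);w=int((y1-y0)*sc)
    jj,ii=np.meshgrid(np.arange(w),np.arange(h))
    P=np.c_[(x1-ii.ravel()/sc),(y1-jj.ravel()/sc),np.full(h*w,z)]
    p=proj(m,P).astype(np.float32)
    return cv2.remap(im,p[:,0].reshape(h,w),p[:,1].reshape(h,w),cv2.INTER_CUBIC)
E
python3 - <<'E'
from h import *
im=cv2.imread("pics/top0.png");m=imaging.camera_model("top")
for n,p,z in [("round",(122,201),.08),("square",(208,212),.08),("H",(341,201),.08),("U",(166,203),.08),("cs",(222,134),.007),("ch",(255,138),.007),("cr",(288,141),.007),("tape",(369,142),.034),("blackround",(255,209),.08),("blacksq",(293,195),.08),("pink",(223,180),.08),("turq",(197,249),.08),("red",(158,252),.08)]:
    q=unproj(m,p,z)[0];print(n,q.round(3),np.hypot(*q[:2]).round(3))
out=[]
for c in [unproj(m,(122,201),.08)[0],unproj(m,(208,212),.08)[0],unproj(m,(341,201),.08)[0]]:
    x,y=np.round(c[:2],2);print(x,y)
    o=ortho(im,m,.08,x-.05,x+.05,y-.05,y+.05,2600)
    for k in range(0,260,26):
        cv2.line(o,(k,0),(k,259),(0,255,255) if k==130 else (80,160,80),1);cv2.line(o,(0,k),(259,k),(0,255,255) if k==130 else (80,160,80),1)
    out.append(o)
cv2.imwrite("pics/o.png",np.hstack(out))
c=unproj(m,(255,138),.007)[0]; x,y=np.round(c[:2],2);print(x,y)
o=ortho(im,m,.007,x-.1,x+.1,y-.16,y+.16,2400)
for k in range(0,800,24):
    cv2.line(o,(k,0),(k,479),(80,160,80),1)
    if k<480:cv2.line(o,(0,k),(799,k),(80,160,80),1)
cv2.imwrite("pics/tray.png",o)
E
```

```text
round [0.454 0.269 0.08 ] 0.527
square [0.428 0.054 0.08 ] 0.432
H [ 0.459 -0.274  0.08 ] 0.534
U [0.45  0.159 0.08 ] 0.477
cs [0.653 0.03  0.007] 0.654
ch [ 0.642 -0.06   0.007] 0.645
cr [ 0.635 -0.149  0.007] 0.652
tape [ 0.626 -0.362  0.034] 0.723
blackround [ 0.437 -0.061  0.08 ] 0.441
blacksq [ 0.473 -0.155  0.08 ] 0.497
pink [0.509 0.019 0.08 ] 0.509
turq [0.337 0.079 0.08 ] 0.346
red [0.329 0.173 0.08 ] 0.372
0.45 0.27
0.43 0.05
0.46 -0.27
0.64 -0.06
```

View pics/o.png

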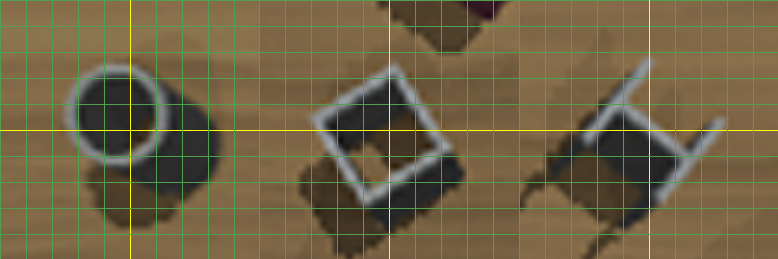

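View pics/tray.png

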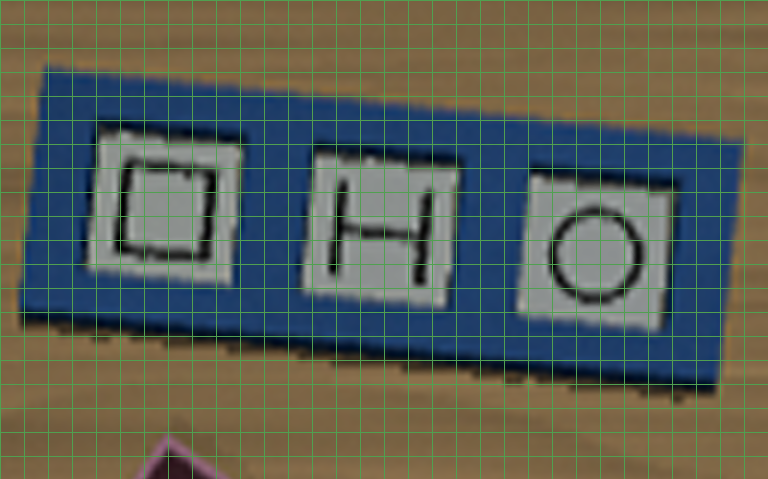

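```bash
cat > scene.py <<'E'
import numpy as np
# name: x,y,yawdeg
P={"sq":(.428,.0535,33.7),"rd":(.456,.275,0),"h":(.460,-.272,-37)}
C={"sq":(.6525,.030,-6),"h":(.6433,-.0592,-6),"rd":(.6338,-.1479,-6)}
E
python3 - <<'E'
from h import *; from scene import *
for cam in ["side","top"]:
    im=cv2.imread(f"pics/{cam}0.png");m=imaging.camera_model(cam)
    f=2
    im=cv2.resize(im,None,fx=f,fy=f,interpolation=cv2.INTER_CUBIC)
    def draw(x,y,yaw,z,rd,hw,col):
        if rd: a=np.linspace(0,2*np.pi,40);q=np.c_[np.cos(a),np.sin(a)]*hw
        else: q=np.array([[1,1],[1,-1],[-1,-1],[-1,1],[1,1]])*hw
        t=np.deg2rad(yaw);q=q@np.array([[np.cos(t),np.sin(t)],[-np.sin(t),np.cos(t)]])+[x,y]
        p=(proj(m,np.c_[q,np.full(len(q),z)])+.5)*f
        cv2.polylines(im,[np.int32(p*16)],False,col,1,cv2.LINE_AA,4)
    for k in P:
        for z in (0,.08): draw(*P[k],z,k=="rd",.02,(0,255,0))
        draw(*C[k],.007,k=="rd",.02,(0,0,255))
        draw(*C[k],.019,False,.031,(0,255,255))
    c=im[220:640,300:640] if cam=="side" else im[200:480,200:740]
    cv2.imwrite(f"pics/chk_{cam}.png",cv2.resize(c,None,fx=1.4,fy=1.4,interpolation=cv2.INTER_CUBIC))
s=robot.read_state();M=R.from_rotvec(s["orientation"]).as_matrix();print(M.round(3))
E
```

```text
[[-0.937 -0.     0.35 ]
 [-0.35   0.001 -0.937]
 [-0.    -1.    -0.001]]
```

View pics/chk_side.png

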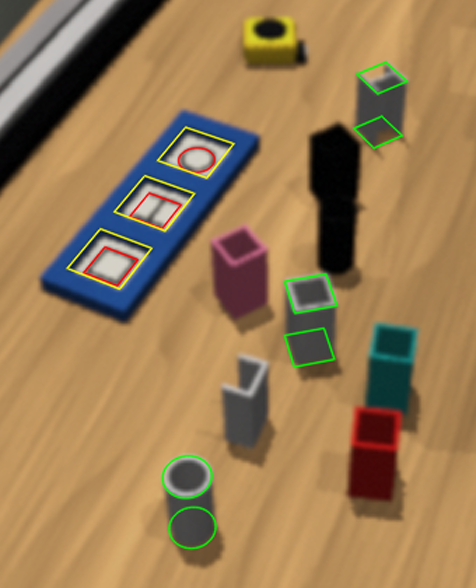

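View pics/chk_top.png

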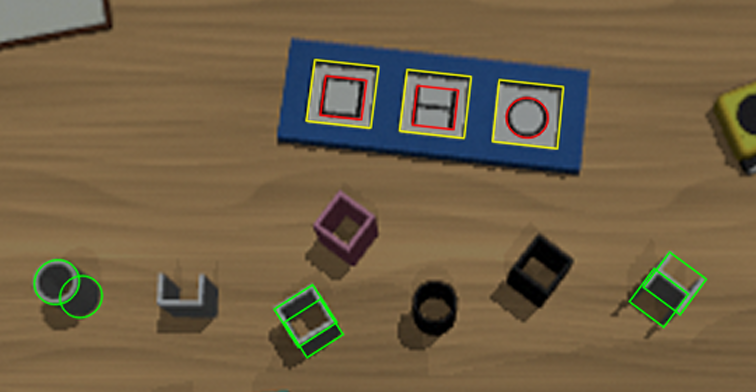

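```bash
cat > plan.py <<'E'
import sys
from h import *
def plan(x,y,z,psi,smax=.045,amax=8.5,grip=None):
    s=robot.read_state();p=s["tool_pos"].copy();M=R.from_rotvec(s["orientation"])
    t=np.deg2rad(psi);zt=np.array([np.cos(t),np.sin(t),0]);yt=np.array([0,0,-1.]);xt=np.cross(yt,zt)
    T=R.from_matrix(np.c_[xt,yt,zt]);G=np.array([x,y,z])
    print("t",round(s["t"],2),"pos",p.round(4),"psi",np.rad2deg(np.arctan2(*M.as_matrix()[[1,0],2])).round(1),"open",round(s["opening"],4),"F",s["force"].round(1))
    print("tilt/rot err",np.rad2deg((M.inv()*T).as_rotvec()).round(2),"dpos",(G-p).round(4))
    d=np.linalg.norm(G-p);a=np.rad2deg((M.inv()*T).magnitude())
    n=max(int(np.ceil(max(d/smax,a/amax))),1)
    for k in range(n):
        m=n-k
        dl=M.inv().apply((G-p)/m);w=(M.inv()*T).as_rotvec()/m
        r=np.r_[dl.round(4),np.rad2deg(w).round(2)]
        print(", ".join(f"{v:g}" for v in r+0.), end=",\n" if k%5!=4 else "\n--\n")
        p=p+M.apply(r[:3]);M=M*R.from_rotvec(np.deg2rad(r[3:]))
    print()
if __name__=="__main__": plan(*map(float,sys.argv[1:]))
E
python3 plan.py .460 -.272 .2 -127
```

```text
t 0.15 pos [ 0.21   -0.5616  0.2368] psi -69.5 open 0.0931 F [-0.2  0.4 -0.9]
tilt/rot err [8.00e-02 5.75e+01 3.00e-02] dpos [ 0.25    0.2896 -0.0368]
-0.0373, 0.0041, -0.0204, 0.01, 6.39, 0,
-0.0348, 0.0041, -0.0244, 0.01, 6.39, 0,
-0.0318, 0.0041, -0.0282, 0.01, 6.39, 0,
-0.0285, 0.0041, -0.0315, 0.01, 6.39, 0.01,
-0.0248, 0.0041, -0.0345, 0.01, 6.39, 0
--
-0.0208, 0.0041, -0.0371, 0.01, 6.39, 0,
-0.0166, 0.0041, -0.0391, 0, 6.39, 0.01,
-0.0122, 0.0042, -0.0407, 0.01, 6.39, 0,
-0.0075, 0.0041, -0.0419, 0, 6.38, 0.01,
```

Call:
{"method": "carry_out", "body": {
  "motion": [-0.037,0.004,-0.02,0,6.4,0,0.6,-0.035,0.004,-0.024,0,6.4,0,0.6,-0.032,0.004,-0.028,0,6.4,0,0.6,-0.028,0.004,-0.031,0,6.4,0,0.6,-0.025,0.004,-0.034,0,6.4,0,0.6],
  "squeeze": 20
}}

```text
t: 0.65
tool_pos: [0.3498, -0.402, 0.2144]
orientation: [-0.238, -2.101, 2.098]
force: [0.8, -0.6, 0.2]
opening: 0.0749
```

```bash
python3 plan.py .460 -.272 .18 -127
```

```text
t 0.65 pos [ 0.3498 -0.402   0.2144] psi -103.1 open 0.0749 F [ 0.8 -0.6  0.2]
tilt/rot err [ 0.05 23.92  0.17] dpos [ 0.1102  0.13   -0.0344]
-0.0195, 0.0086, -0.0379, 0.01, 5.98, 0.04,
-0.0155, 0.0086, -0.0397, 0.01, 5.98, 0.04,
-0.0112, 0.0086, -0.0411, 0.01, 5.98, 0.04,
-0.0069, 0.0087, -0.042, 0.02, 5.98, 0.05,
```

Call:
{"method": "carry_out", "body": {
  "motion": [-0.02,0.009,-0.038,0,6,0,0.6,-0.016,0.009,-0.04,0,6,0,0.6,-0.011,0.009,-0.041,0,6,0,0.6,-0.007,0.008,-0.042,0,6,0,0.6,0,0,0,0,0,0,0.6]
}}

```text
t: 1.15
tool_pos: [0.4672, -0.2624, 0.1767]
orientation: [-0.631, -1.839, 1.833]
force: [-0.3, -0.7, -0.3]
opening: 0.0743
```

```bash
python3 plan.py .460 -.272 .18 -127
python3 - <<'E'
from h import *
cv2.imwrite("pics/w1.png",imaging.read_camera("wrist"))
E
```

```text
t 1.15 pos [ 0.4672 -0.2624  0.1767] psi -128.2 open 0.0743 F [-0.3 -0.7 -0.3]
tilt/rot err [ 0.09 -1.16  0.26] dpos [-0.0072 -0.0096  0.0033]
-0.0002, -0.0033, 0.012, 0.09, -1.16, 0.26,
```

View pics/w1.png

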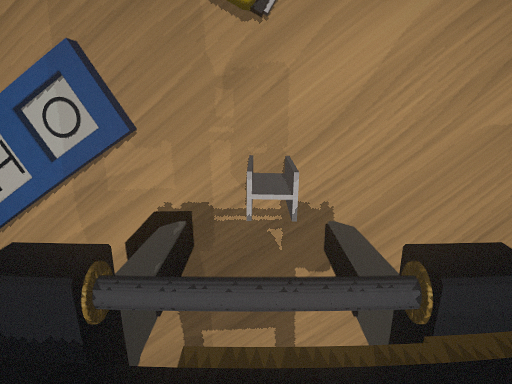

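Run:
```python
from h import *; from scene import *
m=imaging.camera_model("wrist");im=cv2.imread("pics/w1.png")
f=4;c=cv2.resize(im[130:250,200:350],None,fx=f,fy=f,interpolation=cv2.INTER_CUBIC)
x,y,yaw=P["h"];t=np.deg2rad(yaw)
for z in(0,.08):
    q=np.array([[1,1],[1,-1],[-1,-1],[-1,1],[1,1]])*.02@np.array([[np.cos(t),np.sin(t)],[-np.sin(t),np.cos(t)]])+[x,y]
    p=(proj(m,np.c_[q,np.full(5,z)])+.5-[200,130])*f
    cv2.polylines(c,[np.int32(p)],False,(0,255,0),1)
cv2.imwrite("pics/w1c.png",c)
```

```text
(no output)
```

View pics/w1c.png

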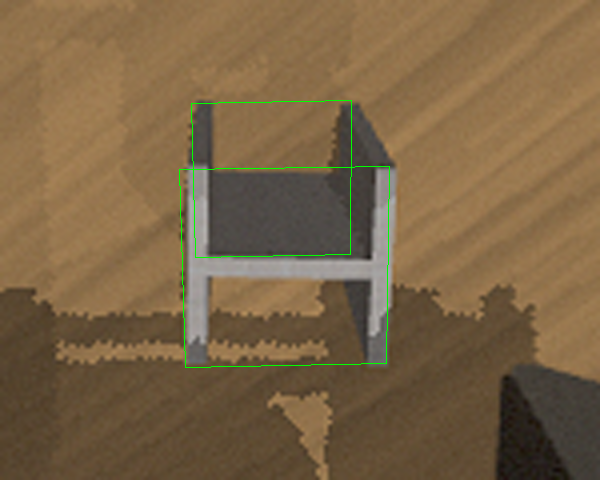

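Call:
{"method": "carry_out", "body": {
  "motion": [0,0,0.012,0,0,0.2,0.6,0,0,0,0,0,0,0.6,0,0.04,0,0,0,0,0.6,0,0.03,0,0,0,0,0.6,0,0,0,0,0,0,0.6]
}}

```text
t: 1.7
tool_pos: [0.4561, -0.2812, 0.1084]
orientation: [-0.639, -1.837, 1.844]
force: [-0.6, 0.7, -0.7]
opening: 0.0745
```

```bash
python3 plan.py .460 -.272 .055 -128.5
```

```text
t 1.7 pos [ 0.4561 -0.2812  0.1084] psi -128.0 open 0.0745 F [-0.6  0.7 -0.7]
tilt/rot err [-0.08  0.48 -0.32] dpos [ 0.0039  0.0092 -0.0534]
0.0014, 0.0267, -0.0049, -0.04, 0.24, -0.16,
0.0014, 0.0267, -0.0048, -0.04, 0.24, -0.16,
```

Call:
{"method": "carry_out", "body": {
  "motion": [0.002,0,-0.009,0,0,0,0.6,0,0,0,0,0,0,0.6,0,0,0,0,0,0,0.6,0,0,0,0,0,0,0.6,0,0,0,0,0,0,0.6]
}}

```text
t: 2.2
tool_pos: [0.4615, -0.2762, 0.1148]
orientation: [-0.648, -1.836, 1.846]
force: [-0.2, -1.1, 0.7]
opening: 0.0747
```

```bash
python3 plan.py .460 -.272 .055 -128.5
```

```text
t 2.2 pos [ 0.4615 -0.2762  0.1148] psi -128.2 open 0.0747 F [-0.2 -1.1  0.7]
tilt/rot err [-0.08  0.32 -0.73] dpos [-0.0015  0.0042 -0.0598]
0.0023, 0.0298, -0.0012, -0.04, 0.16, -0.36,
0.002, 0.0299, -0.0012, -0.04, 0.16, -0.37,
```

Call:
{"method": "carry_out", "body": {
  "motion": [0.004,0.02,-0.001,0,0,-0.4,0.6,0,0.02,-0.001,0,0,-0.3,0.6,0,0.02,0,0,0,0,0.6,0,0,0,0,0,0,0.6,0,0,0,0,0,0,0.6]
}}

```text
t: 2.7
tool_pos: [0.463, -0.2742, 0.0579]
orientation: [-0.643, -1.837, 1.844]
force: [0.4, 0.3, 0.5]
opening: 0.0746
```

```bash
python3 plan.py .460 -.272 .055 -128.5
```

```text
t 2.7 pos [ 0.463  -0.2742  0.0579] psi -128.1 open 0.0746 F [0.4 0.3 0.5]
tilt/rot err [-0.07  0.38 -0.47] dpos [-0.003   0.0022 -0.0029]
0.0038, 0.0029, 0.0001, -0.07, 0.38, -0.47,
```

Call:
{"method": "carry_out", "body": {
  "motion": [0.004,0.003,0,0,0,-0.5,0.6,0,0,0,0,0,0,-0.6,0,0,0,0,0,0,-0.6,0,0,0,0,0,0,-0.6,0,0,0,0,0,0,-0.6],
  "squeeze": 20
}}

```text
t: 3.2
tool_pos: [0.4617, -0.273, 0.0589]
orientation: [-0.639, -1.837, 1.842]
force: [-0.2, 0.4, -0.6]
opening: 0.0468
```

```bash
python3 plan.py .460 -.272 .18 -128.5
```

```text
t 3.2 pos [ 0.4617 -0.273   0.0589] psi -128.1 open 0.0468 F [-0.2  0.4 -0.6]
tilt/rot err [-0.06  0.39 -0.25] dpos [-0.0017  0.001   0.1211]
0.0005, -0.0404, 0.0001, -0.02, 0.13, -0.08,
0.0006, -0.0404, 0.0001, -0.02, 0.13, -0.08,
0.0006, -0.0403, 0.0001, -0.02, 0.13, -0.09,
```

Still closing.

Call:
{"method": "carry_out", "body": {
  "motion": [0,0,0,0,0,0,-0.6,0,0,0,0,0,0,-0.6,0,0,0,0,0,0,-0.6,0,0,0,0,0,0,-0.6,0,0,0,0,0,0,-0.6],
  "squeeze": 20
}}

```text
t: 3.7
tool_pos: [0.4619, -0.2732, 0.0591]
orientation: [-0.639, -1.837, 1.842]
force: [-0.1, 0.2, 0.5]
opening: 0.0399
```

```bash
python3 plan.py .460 -.272 .18 -128.5
```

```text
t 3.7 pos [ 0.4619 -0.2732  0.0591] psi -128.1 open 0.0399 F [-0.1  0.2  0.5]
tilt/rot err [-0.06  0.39 -0.27] dpos [-0.0019  0.0012  0.1209]
0.0005, -0.0403, 0.0001, -0.02, 0.13, -0.09,
0.0006, -0.0403, 0.0001, -0.02, 0.13, -0.09,
0.0007, -0.0403, 0.0001, -0.02, 0.13, -0.09,
```

Call:
{"method": "carry_out", "body": {
  "motion": [0,-0.03,0,0,0,0,-0.6,0,-0.045,0,0,0,0,-0.6,0,-0.045,0,0,0,0,-0.6,0,-0.01,0,0,0,0,-0.6,0,0,0,0,0,0,-0.6]
}}

```text
t: 4.2
tool_pos: [0.4592, -0.2711, 0.1901]
orientation: [-0.632, -1.837, 1.837]
force: [-0.2, -0.4, -2.1]
opening: 0.04
```

```bash
python3 plan.py .6433 -.0592 .19 -96 .04
```

```text
t 4.2 pos [ 0.4592 -0.2711  0.1901] psi -128.1 open 0.04 F [-0.2 -0.4 -2.1]
tilt/rot err [-3.000e-02 -3.211e+01  1.700e-01] dpos [ 1.841e-01  2.119e-01 -1.000e-04]
-0.0018, 0, -0.035, 0, -4.01, 0.02,
-0.0042, 0, -0.0348, 0, -4.01, 0.02,
-0.0066, -0.0001, -0.0345, 0, -4.02, 0.02,
-0.009, 0, -0.0339, 0, -4.01, 0.02,
-0.0114, 0, -0.0332, -0.01, -4.02, 0.02
--
-0.0137, -0.0001, -0.0323, 0, -4.01, 0.02,
-0.0159, 0, -0.0313, -0.01, -4.02, 0.03,
-0.018, 0, -0.0301, 0, -4.01, 0.02,
```

Call:
{"method": "carry_out", "body": {
  "motion": [-0.002,0,-0.035,0,-4,0,-0.6,-0.004,0,-0.035,0,-4,0,-0.6,-0.007,0,-0.034,0,-4,0,-0.6,-0.009,0,-0.034,0,-4,0,-0.6,-0.011,0,-0.033,0,-4,0,-0.6]
}}

```text
t: 4.7
tool_pos: [0.5721, -0.1376, 0.1803]
orientation: [-0.309, -2.048, 2.047]
force: [-0.2, -0.6, -0.9]
opening: 0.0401
```

```bash
python3 plan.py .6433 -.0592 .19 -96 .04
```

```text
t 4.7 pos [ 0.5721 -0.1376  0.1803] psi -107.9 open 0.0401 F [-0.2 -0.6 -0.9]
tilt/rot err [ -0.   -11.89   0.72] dpos [0.0712 0.0784 0.0097]
-0.0145, -0.0035, -0.0321, 0, -3.96, 0.24,
-0.0167, -0.0034, -0.0311, 0, -3.97, 0.24,
-0.0189, -0.0033, -0.0298, 0, -3.96, 0.24,
```

Call:
{"method": "carry_out", "body": {
  "motion": [-0.014,-0.003,-0.032,0,-4,0.2,-0.6,-0.017,-0.003,-0.031,0,-4,0.2,-0.6,-0.012,-0.003,-0.02,0,-3,0.2,-0.6,0,0,0,0,0,0,-0.6,0,0,0,0,0,0,-0.6]
}}

```text
t: 5.2
tool_pos: [0.6329, -0.059, 0.1743]
orientation: [-0.093, -2.162, 2.154]
force: [-0.9, -0.3, -1.0]
opening: 0.0401
```

```bash
python3 plan.py .6433 -.0592 .10 -96 .04
```

```text
t 5.2 pos [ 0.6329 -0.059   0.1743] psi -96.0 open 0.0401 F [-0.9 -0.3 -1. ]
tilt/rot err [ 0.16 -0.04  1.1 ] dpos [ 0.0104 -0.0002 -0.0743]
-0.0059, 0.037, -0.0003, 0.08, -0.02, 0.55,
-0.0055, 0.0371, -0.0004, 0.08, -0.02, 0.55,
```

Call:
{"method": "carry_out", "body": {
  "motion": [-0.01,0,0,0,0,0.9,-0.6,0,0.035,0,0,0,0.3,-0.6,0,0.03,0,0,0,0,-0.6,0,0,0,0,0,0,-0.6,0,0,0,0,0,0,-0.6]
}}

```text
t: 5.7
tool_pos: [0.6421, -0.0648, 0.1054]
orientation: [-0.127, -2.166, 2.163]
force: [0.2, -0.1, -0.1]
opening: 0.0399
```

```bash
python3 plan.py .6433 -.0592 .068 -96 .04;  python3 - <<'E'
from h import *
a=[imaging.read_camera(n) for n in("wrist","top","side")]
a[1]=a[1][90:200,170:340];a[2]=a[2][100:230,150:300]
for n,i in zip("wts",a): cv2.imwrite(f"pics/p1{n}.png",i if n=="w" else cv2.resize(i,None,fx=3.5,fy=3.5,interpolation=cv2.INTER_CUBIC))
E
```

```text
t 5.7 pos [ 0.6421 -0.0648  0.1054] psi -96.5 open 0.0399 F [ 0.2 -0.1 -0.1]
tilt/rot err [ 0.1  -0.52 -0.18] dpos [ 0.0012  0.0056 -0.0374]
-0.0004, 0.0375, -0.0056, 0.1, -0.52, -0.18,
```

View pics/p1w.png

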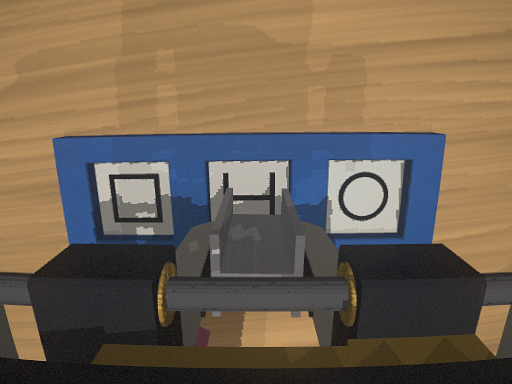

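View pics/p1s.png

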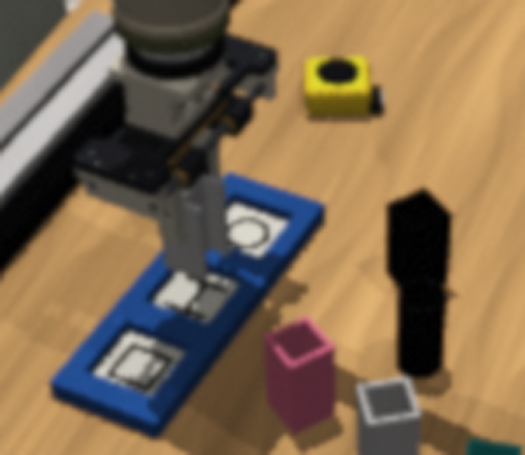

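```bash
python3 - <<'E'
from h import *
m=imaging.camera_model("wrist")
print(robot.read_state()["tool_pos"].round(4))
print(unproj(m,[(136,198),(363,195)],.007).round(4))
# held part top corners (z=.08+.046): right flange far end
E
python3 plan.py .6433 -.0592 .068 -96 .04
```

```text
[ 0.643  -0.0644  0.1067]
[[ 0.6535  0.0322  0.007 ]
 [ 0.6356 -0.1469  0.007 ]]
t 5.85 pos [ 0.643  -0.0644  0.1067] psi -96.5 open 0.0397 F [ 0.3 -0.3 -1.6]
tilt/rot err [ 0.09 -0.48 -0.3 ] dpos [ 0.0003  0.0052 -0.0387]
0.0005, 0.0387, -0.0052, 0.09, -0.48, -0.3,
```

Call:
{"method": "carry_out", "body": {
  "motion": [-0.001,0,-0.006,0,-0.5,-0.3,-0.6,0,0,0,0,0,0,-0.6,0,0.015,0,0,0,0,-0.6,0,0.015,0,0,0,0,-0.6,0,0,0,0,0,0,-0.6]
}}

```text
t: 6.35
tool_pos: [0.6479, -0.0582, 0.0793]
orientation: [-0.12, -2.173, 2.171]
force: [-0.0, -0.0, -2.2]
opening: 0.0404
```

```bash
python3 plan.py .644 -.058 .066 -96 .04
```

```text
t 6.35 pos [ 0.6479 -0.0582  0.0793] psi -95.9 open 0.0404 F [-0.  -0.  -2.2]
tilt/rot err [ 0.07  0.08 -0.42] dpos [-0.0039  0.0002 -0.0133]
0.004, 0.0133, 0.0002, 0.07, 0.08, -0.42,
```

Call:
{"method": "carry_out", "body": {
  "motion": [0.004,0.005,0,0,0,-0.4,-0.6,0,0.004,0,0,0,0,-0.6,0,0.003,0,0,0,0,-0.6,0,0.003,0,0,0,0,-0.6,0,0,0,0,0,0,-0.6]
}}

```text
t: 6.85
tool_pos: [0.6449, -0.0579, 0.0667]
orientation: [-0.115, -2.17, 2.168]
force: [-0.0, 0.0, -1.2]
opening: 0.0402
```

```bash
python3 plan.py .644 -.058 .066 -96 .04
```

```text
t 6.85 pos [ 0.6449 -0.0579  0.0667] psi -95.9 open 0.0402 F [-0.   0.  -1.2]
tilt/rot err [ 0.07  0.07 -0.12] dpos [-0.0009 -0.0001 -0.0007]
0.0009, 0.0007, 0.0002, 0.07, 0.07, -0.12,
```

Call:
{"method": "carry_out", "body": {
  "motion": [0,0.001,0,0,0,0,-0.6,0,0.001,0,0,0,0,-0.6,0,0.0,0,0,0,0,0.0,0,0,0,0,0,0,0.3,0,0,0,0,0,0,0.4]
}}

```text
t: 7.35
tool_pos: [0.6456, -0.0581, 0.0652]
orientation: [-0.117, -2.171, 2.169]
force: [0.0, 0.9, -0.4]
opening: 0.0583
```

```bash
python3 plan.py .644 -.058 .19 -96 .04
```

```text
t 7.35 pos [ 0.6456 -0.0581  0.0652] psi -95.9 open 0.0583 F [ 0.   0.9 -0.4]
tilt/rot err [ 0.06  0.07 -0.21] dpos [-1.600e-03  1.000e-04  1.248e-01]
0.0003, -0.0312, 0, 0.01, 0.02, -0.05,
0.0003, -0.0312, 0, 0.02, 0.02, -0.05,
0.0003, -0.0312, 0, 0.01, 0.01, -0.06,
0.0004, -0.0312, -0.0001, 0.02, 0.02, -0.05,
```

Released. Raise, then look.

Call:
{"method": "carry_out", "body": {
  "motion": [0,-0.01,0,0,0,0,0.5,0,-0.03,0,0,0,0,0.5,0,-0.04,0,0,0,0,0.5,0,-0.04,0,0,0,0,0.5,0,-0.01,0,0,0,0,0.5]
}}

```text
t: 7.85
tool_pos: [0.6425, -0.0579, 0.1974]
orientation: [-0.108, -2.168, 2.165]
force: [-0.1, 0.3, 0.6]
opening: 0.0696
```

```bash
python3 plan.py .428 .0535 .19 33.7 .04;  python3 - <<'E'
from h import *
cv2.imwrite("pics/w2.png",imaging.read_camera("wrist"))
E
```

```text
t 7.85 pos [ 0.6425 -0.0579  0.1974] psi -95.9 open 0.0696 F [-0.1  0.3  0.6]
tilt/rot err [ 2.9000e-01 -1.2964e+02  2.0000e-02] dpos [-0.2145  0.1114 -0.0074]
0.0141, 0.0005, -0.0055, 0.02, -8.1, 0,
0.0131, 0.0005, -0.0075, 0.02, -8.1, 0,
0.0119, 0.0005, -0.0092, 0.02, -8.1, 0,
0.0105, 0.0005, -0.0108, 0.02, -8.1, 0,
0.0089, 0.0005, -0.0122, 0.02, -8.1, 0
--
0.0071, 0.0005, -0.0133, 0.02, -8.1, 0,
0.0051, 0.0005, -0.0142, 0.02, -8.1, 0,
0.0031, 0.0005, -0.0148, 0.02, -8.1, 0,
0.001, 0.0005, -0.0151, 0.02, -8.1, 0,
-0.0012, 0.0005, -0.0151, 0.02, -8.11, 0
--
-0.0033, 0.0005, -0.0148, 0.02, -8.1, 0,
-0.0053, 0.0005, -0.0141, 0.02, -8.11, 0.01,
-0.0073, 0.0005, -0.0133, 0.02, -8.1, 0,
-0.009, 0.0005, -0.0121, 0.02, -8.11, 0.01,
-0.0107, 0.0005, -0.0107, 0.02, -8.1, 0
--
-0.012, 0.0004, -0.0091, 0.02, -8.11, 0.01,
```

View pics/w2.png

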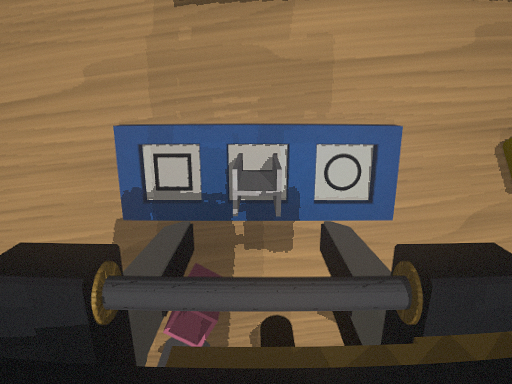

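Call:
{"method": "carry_out", "body": {
  "motion": [0.014,0,-0.006,0,-8.1,0,0.5,0.013,0,-0.008,0,-8.1,0,0.5,0.012,0,-0.009,0,-8.1,0,0.5,0.01,0,-0.011,0,-8.1,0,0.5,0.009,0,-0.012,0,-8.1,0,0.5]
}}

```text
t: 8.4
tool_pos: [0.5732, -0.0224, 0.1933]
orientation: [-0.609, 1.869, -1.861]
force: [1.0, -0.0, 0.5]
opening: 0.0697
```

Call:
{"method": "carry_out", "body": {
  "motion": [0.007,0,-0.013,0,-8.1,0,0.5,0.005,0,-0.014,0,-8.1,0,0.5,0.003,0,-0.015,0,-8.1,0,0.5,0.001,0,-0.015,0,-8.1,0,0.5,-0.001,0,-0.015,0,-8.1,0,0.5]
}}

```text
t: 8.9
tool_pos: [0.4987, 0.0114, 0.1864]
orientation: [-1.115, 1.375, -1.351]
force: [-0.7, 0.1, 0.8]
opening: 0.0698
```

```bash
python3 plan.py .428 .0535 .19 33.7 .04
```

```text
t 8.9 pos [0.4987 0.0114 0.1864] psi -11.9 open 0.0698 F [-0.7  0.1  0.8]
tilt/rot err [  0.95 -45.61  -0.37] dpos [-0.0707  0.0421  0.0036]
-0.0044, -0.0004, -0.013, 0.16, -7.6, -0.06,
-0.0061, -0.0004, -0.0123, 0.16, -7.6, -0.06,
-0.0077, -0.0005, -0.0114, 0.16, -7.6, -0.06,
-0.0091, -0.0005, -0.0102, 0.16, -7.6, -0.06,
-0.0104, -0.0005, -0.0089, 0.15, -7.6, -0.07
--
-0.0115, -0.0006, -0.0075, 0.16, -7.61, -0.06,
```

Call:
{"method": "carry_out", "body": {
  "motion": [-0.004,0,-0.013,0.2,-7.6,0,0.5,-0.006,0,-0.012,0.2,-7.6,0,0.5,-0.008,0,-0.011,0.2,-7.6,0,0.5,-0.009,0,-0.01,0.2,-7.6,0,0.5,-0.01,0,-0.009,0.1,-7.6,0,0.5]
}}

```text
t: 9.4
tool_pos: [0.4337, 0.0466, 0.1801]
orientation: [-1.401, 0.856, -0.836]
force: [0.9, -0.5, 0.3]
opening: 0.0698
```

```bash
python3 plan.py .428 .0535 .19 33.7 .04
```

```text
t 9.4 pos [0.4337 0.0466 0.1801] psi 27.7 open 0.0698 F [ 0.9 -0.5  0.3]
tilt/rot err [ 0.39 -5.97 -0.59] dpos [-0.0057  0.0069  0.0099]
-0.0089, -0.0098, -0.0019, 0.39, -5.97, -0.59,
```

Call:
{"method": "carry_out", "body": {
  "motion": [-0.006,0,-0.001,0.3,-5,-0.5,0.5,0,0,0,0,0,0,0.5,0,0,0,0,0,0,0.5,0,0,0,0,0,0,0.5,0,0,0,0,0,0,0.5]
}}

```text
t: 9.9
tool_pos: [0.4269, 0.0518, 0.1759]
orientation: [-1.431, 0.784, -0.772]
force: [0.5, 0.5, -0.2]
opening: 0.0697
```

```bash
python3 plan.py .428 .0535 .19 33.7 .04;python3 - <<'E'
from h import *; from scene import *
im=imaging.read_camera("wrist");m=imaging.camera_model("wrist")
f=2
c=cv2.resize(im,None,fx=f,fy=f,interpolation=cv2.INTER_CUBIC)
x,y,yaw=P["sq"];t=np.deg2rad(yaw)
for z in(0,.08):
    q=np.array([[1,1],[1,-1],[-1,-1],[-1,1],[1,1]])*.02@np.array([[np.cos(t),np.sin(t)],[-np.sin(t),np.cos(t)]])+[x,y]
    p=(proj(m,np.c_[q,np.full(5,z)])+.5)*f
    cv2.polylines(c,[np.int32(p)],False,(0,255,0),1)
cv2.imwrite("pics/w3c.png",c[0:560,120:900])
E
```

```text
t 9.9 pos [0.4269 0.0518 0.1759] psi 32.8 open 0.0697 F [ 0.5  0.5 -0.2]
tilt/rot err [ 0.38 -0.87 -0.28] dpos [0.0011 0.0017 0.0141]
-0.0009, -0.0141, 0.0018, 0.38, -0.87, -0.28,
```

View pics/w3c.png

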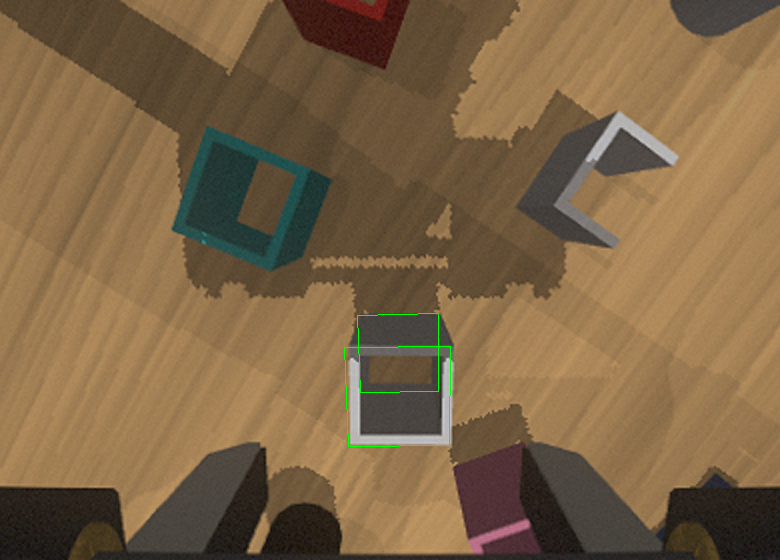

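Call:
{"method": "carry_out", "body": {
  "motion": [-0.001,0.03,0.002,0.3,-0.8,-0.3,0.5,0,0.04,0,0,0,0,0.5,0,0.02,0,0,0,0,0.5,0,0,0,0,0,0,0.5,0,0,0,0,0,0,0.5]
}}

```text
t: 10.45
tool_pos: [0.4305, 0.0527, 0.0853]
orientation: [-1.429, 0.768, -0.773]
force: [0.4, 0.1, 0.1]
opening: 0.0699
```

```bash
python3 plan.py .428 .0535 .057 33.7 .04
```

```text
t 10.45 pos [0.4305 0.0527 0.0853] psi 33.4 open 0.0699 F [0.4 0.1 0.1]
tilt/rot err [-0.11 -0.34  0.15] dpos [-0.0025  0.0008 -0.0283]
-0.0021, 0.0283, -0.0017, -0.11, -0.34, 0.15,
```

Call:
{"method": "carry_out", "body": {
  "motion": [-0.001,0.015,-0.001,0,0,0,0.5,-0.001,0.012,-0.001,0,0,0,0.5,0,0,0,0,0,0,0,0,0,0,0,0,0,-0.6,0,0,0,0,0,0,-0.6]
}}

```text
t: 10.95
tool_pos: [0.4321, 0.0531, 0.0633]
orientation: [-1.425, 0.763, -0.779]
force: [-0.4, 0.1, -0.3]
opening: 0.0502
```

Call:
{"method": "carry_out", "body": {
  "motion": [0,0,0,0,0,0,-0.6,0,0,0,0,0,0,-0.6,0,0,0,0,0,0,-0.6,0,0,0,0,0,0,-0.6,0,0,0,0,0,0,-0.6]
}}

```text
t: 11.45
tool_pos: [0.4332, 0.053, 0.065]
orientation: [-1.424, 0.761, -0.781]
force: [-0.1, -1.5, -1.1]
opening: 0.0396
```

```bash
python3 plan.py .428 .0535 .19 33.7 .04
```

```text
t 11.45 pos [0.4332 0.053  0.065 ] psi 33.3 open 0.0396 F [-0.1 -1.5 -1.1]
tilt/rot err [-0.59 -0.43  0.47] dpos [-0.0052  0.0005  0.125 ]
-0.0005, -0.0313, -0.0007, -0.15, -0.11, 0.12,
-0.0006, -0.0313, -0.0008, -0.15, -0.11, 0.12,
-0.0007, -0.0312, -0.0008, -0.15, -0.1, 0.12,
-0.0008, -0.0313, -0.001, -0.14, -0.11, 0.11,
```

Call:
{"method": "carry_out", "body": {
  "motion": [0,-0.03,0,0,0,0,-0.6,0,-0.045,0,0,0,0,-0.6,0,-0.045,0,-0.3,0,0.3,-0.6,0,-0.02,0,-0.3,0,0.2,-0.6,0,0,0,0,0,0,-0.6]
}}

```text
t: 11.95
tool_pos: [0.429, 0.0533, 0.2075]
orientation: [-1.432, 0.777, -0.767]
force: [0.4, -0.2, -1.6]
opening: 0.0397
```

```bash
python3 plan.py .653 .028 .20 -6 .03
```

```text
t 11.95 pos [0.429  0.0533 0.2075] psi 33.3 open 0.0397 F [ 0.4 -0.2 -1.6]
tilt/rot err [ 0.37 39.28 -0.13] dpos [ 0.224  -0.0253 -0.0075]
0.018, 0.0007, 0.0217, 0.05, 4.91, -0.02,
0.0161, 0.0008, 0.0231, 0.05, 4.91, -0.02,
0.014, 0.0008, 0.0244, 0.04, 4.91, -0.01,
0.0119, 0.0008, 0.0256, 0.05, 4.91, -0.02,
0.0097, 0.0008, 0.0265, 0.04, 4.91, -0.01
--
0.0074, 0.0009, 0.0272, 0.05, 4.91, -0.02,
0.005, 0.0009, 0.0277, 0.04, 4.91, -0.01,
0.0026, 0.0009, 0.0281, 0.05, 4.91, -0.02,
```

Call:
{"method": "carry_out", "body": {
  "motion": [0.018,0,0.022,0,4.9,0,-0.6,0.016,0,0.023,0,4.9,0,-0.6,0.014,0,0.024,0,4.9,0,-0.6,0.012,0,0.026,0,4.9,0,-0.6,0.01,0,0.026,0,4.9,0,-0.6]
}}

```text
t: 12.45
tool_pos: [0.5693, 0.0369, 0.1992]
orientation: [-1.279, 1.114, -1.099]
force: [0.1, -0.8, -0.3]
opening: 0.04
```

```bash
python3 plan.py .653 .028 .19 -6 .03
```

```text
t 12.45 pos [0.5693 0.0369 0.1992] psi 8.0 open 0.04 F [ 0.1 -0.8 -0.3]
tilt/rot err [ 0.63 14.01 -0.07] dpos [ 0.0837 -0.0089 -0.0092]
0.0068, 0.0027, 0.0272, 0.21, 4.67, -0.02,
0.0046, 0.0029, 0.0277, 0.21, 4.67, -0.02,
0.0023, 0.0029, 0.028, 0.22, 4.67, -0.03,
```

Call:
{"method": "carry_out", "body": {
  "motion": [0.007,0.002,0.027,0.2,4.5,0,-0.6,0.005,0.002,0.026,0.2,4.3,0,-0.6,0.002,0.002,0.018,0.2,3,0,-0.6,0,0,0,0,0,0,-0.6,0,0,0,0,0,0,-0.6]
}}

```text
t: 12.95
tool_pos: [0.6417, 0.027, 0.1786]
orientation: [-1.181, 1.277, -1.258]
force: [-0.8, 0.0, -2.1]
opening: 0.0399
```

```bash
python3 plan.py .653 .028 .115 -6 .03
```

```text
t 12.95 pos [0.6417 0.027  0.1786] psi -4.4 open 0.0399 F [-0.8  0.  -2.1]
tilt/rot err [ 0.79  1.59 -0.03] dpos [ 0.0113  0.001  -0.0636]
-0.0006, 0.0212, 0.004, 0.26, 0.53, -0.01,
-0.0007, 0.0212, 0.0039, 0.27, 0.53, -0.01,
-0.0006, 0.0211, 0.0039, 0.26, 0.53, -0.01,
```

Call:
{"method": "carry_out", "body": {
  "motion": [-0.001,0.01,0.01,0.7,1.5,0,-0.6,0,0.025,0,0,0,0,-0.6,0,0.02,0,0,0,0,-0.6,0,0,0,0,0,0,-0.6,0,0,0,0,0,0,-0.6]
}}

```text
t: 13.45
tool_pos: [0.6496, 0.0283, 0.1191]
orientation: [-1.159, 1.286, -1.284]
force: [1.5, -1.1, -0.3]
opening: 0.04
```

```bash
python3 plan.py .653 .028 .073 -6 .03;  python3 - <<'E'
from h import *
a=[imaging.read_camera(n) for n in("wrist","side")]
a[1]=a[1][100:230,150:300]
for n,i in zip("ws",a): cv2.imwrite(f"pics/p2{n}.png",i if n=="w" else cv2.resize(i,None,fx=3.5,fy=3.5,interpolation=cv2.INTER_CUBIC))
E
```

```text
t 13.45 pos [0.6496 0.0283 0.1191] psi -5.9 open 0.04 F [ 1.5 -1.1 -0.3]
tilt/rot err [ 0.05  0.06 -0.03] dpos [ 0.0034 -0.0003 -0.0461]
0, 0.0231, 0.0017, 0.03, 0.03, -0.02,
0, 0.023, 0.0017, 0.02, 0.03, -0.01,
```

View pics/p2w.png

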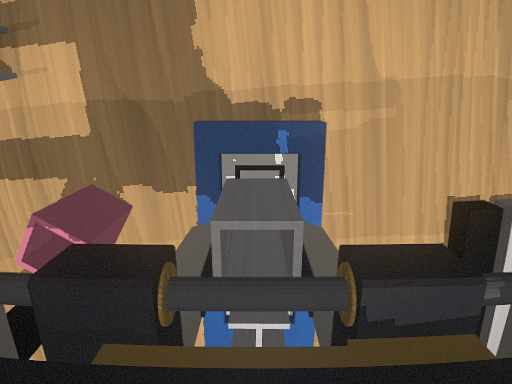

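View pics/p2s.png

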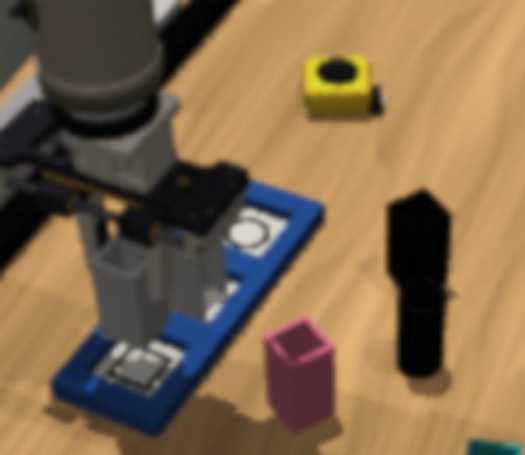

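Call:
{"method": "carry_out", "body": {
  "motion": [0,0.015,0.003,0,0,0,-0.6,0,0.015,0,0,0,0,-0.6,0,0.006,0,0,0,0,-0.6,0,0,0,0,0,0,-0.6,0,0,0,0,0,0,-0.6]
}}

```text
t: 14.05
tool_pos: [0.6547, 0.0279, 0.0829]
orientation: [-1.155, 1.283, -1.286]
force: [-0.6, -0.0, -1.0]
opening: 0.0399
```

```bash
python3 plan.py .653 .028 .072 -6 .03
```

```text
t 14.05 pos [0.6547 0.0279 0.0829] psi -5.9 open 0.0399 F [-0.6 -0.  -1. ]
tilt/rot err [-0.21  0.06 -0.05] dpos [-0.0017  0.0001 -0.0109]
0.0001, 0.0109, -0.0017, -0.21, 0.06, -0.05,
```

Call:
{"method": "carry_out", "body": {
  "motion": [0,0.005,-0.001,-0.2,0,0,-0.6,0,0.003,-0.001,0,0,0,-0.6,0,0.003,0,0,0,0,-0.6,0,0.002,0,0,0,0,-0.6,0,0,0,0,0,0,-0.6]
}}

```text
t: 14.55
tool_pos: [0.6535, 0.0284, 0.0717]
orientation: [-1.156, 1.284, -1.285]
force: [0.2, -0.0, -0.9]
opening: 0.0399
```

```bash
python3 plan.py .653 .028 .072 -6 .03
```

```text
t 14.55 pos [0.6535 0.0284 0.0717] psi -5.9 open 0.0399 F [ 0.2 -0.  -0.9]
tilt/rot err [-0.11  0.07 -0.08] dpos [-0.0005 -0.0004  0.0003]
0.0005, -0.0003, -0.0004, -0.11, 0.07, -0.08,
```

Call:
{"method": "carry_out", "body": {
  "motion": [0,0.001,0,0,0,0,-0.6,0,0.001,0,0,0,0,-0.6,0,0,0,0,0,0,-0.6,0,0,0,0,0,0,-0.6,0,0,0,0,0,0,-0.6]
}}

```text
t: 15.05
tool_pos: [0.6541, 0.0286, 0.0714]
orientation: [-1.155, 1.283, -1.286]
force: [-1.1, 1.3, -0.4]
opening: 0.0398
```

```bash
python3 plan.py .653 .028 .072 -6 .03
```

```text
t 15.05 pos [0.6541 0.0286 0.0714] psi -5.9 open 0.0398 F [-1.1  1.3 -0.4]
tilt/rot err [-0.2   0.07 -0.1 ] dpos [-0.0011 -0.0006  0.0006]
0.0008, -0.0006, -0.001, -0.2, 0.07, -0.1,
```

Within about a millimetre of the card; one more small nudge, then release and rise.

Call:
{"method": "carry_out", "body": {
  "motion": [0,0.0015,0,0,0,0,-0.6,0,0,0,0,0,0,0,0,0,0,0,0,0,0.3,0,0,0,0,0,0,0.5,0,0,0,0,0,0,0.5]
}}

```text
t: 15.55
tool_pos: [0.6546, 0.0289, 0.0712]
orientation: [-1.154, 1.282, -1.286]
force: [0.1, -1.0, -0.2]
opening: 0.066
```

Call:
{"method": "carry_out", "body": {
  "motion": [0,-0.01,0,0,0,0,0.5,0,-0.03,0,0,0,0,0.5,0,-0.04,0,0,0,0,0.5,0,-0.04,0,0,0,0,0.5,0,-0.01,0,0,0,0,0.5]
}}

```text
t: 16.05
tool_pos: [0.6515, 0.0286, 0.2034]
orientation: [-1.159, 1.288, -1.282]
force: [1.1, -0.5, 2.0]
opening: 0.0699
```

```bash
python3 plan.py .456 .275 .19 30 .04;  python3 - <<'E'
from h import *
cv2.imwrite("pics/w4.png",imaging.read_camera("wrist"))
E
```

```text
t 16.05 pos [0.6515 0.0286 0.2034] psi -5.9 open 0.0699 F [ 1.1 -0.5  2. ]
tilt/rot err [  0.14 -35.94  -0.14] dpos [-0.1955  0.2464 -0.0134]
-0.0281, 0.0018, -0.0275, 0.02, -4.49, -0.02,
-0.0302, 0.0018, -0.0252, 0.02, -4.49, -0.02,
-0.0321, 0.0018, -0.0228, 0.02, -4.49, -0.02,
-0.0337, 0.0017, -0.0202, 0.02, -4.49, -0.02,
-0.0352, 0.0017, -0.0175, 0.02, -4.49, -0.02
--
-0.0365, 0.0017, -0.0147, 0.02, -4.5, -0.01,
-0.0375, 0.0017, -0.0117, 0.01, -4.49, -0.02,
-0.0383, 0.0017, -0.0088, 0.02, -4.5, -0.01,
```

View pics/w4.png

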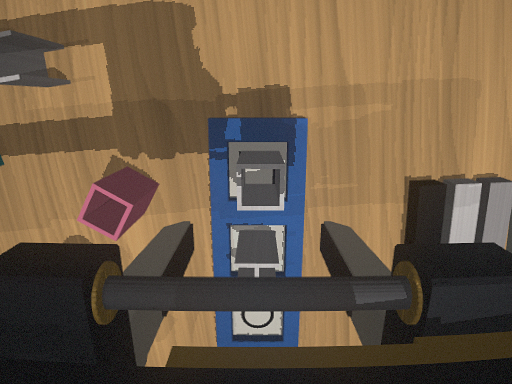

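```bash
python3 plan.py .456 .275 .19 -6 .04
```

```text
t 16.1 pos [0.6516 0.0286 0.2033] psi -5.9 open 0.0696 F [-0.1  0.7  1. ]
tilt/rot err [ 0.17  0.07 -0.09] dpos [-0.1956  0.2464 -0.0133]
-0.0281, 0.0018, -0.0275, 0.02, 0.01, -0.01,
-0.0281, 0.0018, -0.0275, 0.02, 0.01, -0.01,
-0.0281, 0.0018, -0.0275, 0.02, 0.01, -0.01,
-0.0281, 0.0017, -0.0275, 0.02, 0.01, -0.01,
-0.0281, 0.0017, -0.0275, 0.02, 0.01, -0.01
--
-0.0281, 0.0017, -0.0275, 0.02, 0.01, -0.01,
-0.0281, 0.0017, -0.0276, 0.02, 0, -0.01,
-0.0281, 0.0017, -0.0275, 0.03, 0.01, -0.02,
```

Call:
{"method": "carry_out", "body": {
  "motion": [-0.028,0,-0.027,0,0,0,0.5,-0.028,0,-0.027,0,0,0,0.5,-0.028,0,-0.027,0,0,0,0.5,-0.028,0,-0.027,0,0,0,0.5,-0.028,0,-0.027,0,0,0,0.5]
}}

```text
t: 16.6
tool_pos: [0.529, 0.1815, 0.1989]
orientation: [-1.159, 1.295, -1.289]
force: [-0.1, 0.3, -0.1]
opening: 0.0698
```

```bash
python3 plan.py .456 .275 .19 -6 .04
```

```text
t 16.6 pos [0.529  0.1815 0.1989] psi -6.4 open 0.0698 F [-0.1  0.3 -0.1]
tilt/rot err [ 0.33 -0.4   0.04] dpos [-0.073   0.0935 -0.0089]
-0.0283, 0.0031, -0.0277, 0.11, -0.13, 0.01,
-0.0283, 0.0031, -0.0276, 0.11, -0.13, 0.01,
-0.0284, 0.003, -0.0275, 0.11, -0.14, 0.02,
```

Call:
{"method": "carry_out", "body": {
  "motion": [-0.028,0.003,-0.028,0.1,0,0,0.5,-0.028,0.003,-0.028,0.1,0,0,0.5,-0.015,0.003,-0.015,0.1,0,0,0.5,0,0,0,0,0,0,0.5,0,0,0,0,0,0,0.5]
}}

```text
t: 17.1
tool_pos: [0.4573, 0.2649, 0.1834]
orientation: [-1.166, 1.292, -1.285]
force: [-0.7, -1.4, 0.3]
opening: 0.0695
```

```bash
python3 plan.py .456 .275 .11 -6 .04;python3 - <<'E'
from h import *; from scene import *
im=imaging.read_camera("wrist");m=imaging.camera_model("wrist")
f=2
c=cv2.resize(im,None,fx=f,fy=f,interpolation=cv2.INTER_CUBIC)
x,y,yaw=P["rd"];a=np.linspace(0,2*np.pi,60)
for z in(0,.08):
    q=np.c_[np.cos(a),np.sin(a)]*.02+[x,y]
    p=(proj(m,np.c_[q,np.full(60,z)])+.5)*f
    cv2.polylines(c,[np.int32(p)],False,(0,255,0),1)
cv2.imwrite("pics/w5c.png",c[180:740,120:900])
E
```

```text
t 17.1 pos [0.4573 0.2649 0.1834] psi -6.1 open 0.0695 F [-0.7 -1.4  0.3]
tilt/rot err [ 0.48 -0.08  0.22] dpos [-0.0013  0.0101 -0.0734]
-0.0051, 0.0367, -0.0009, 0.24, -0.04, 0.11,
-0.005, 0.0367, -0.001, 0.24, -0.04, 0.11,
```

View pics/w5c.png

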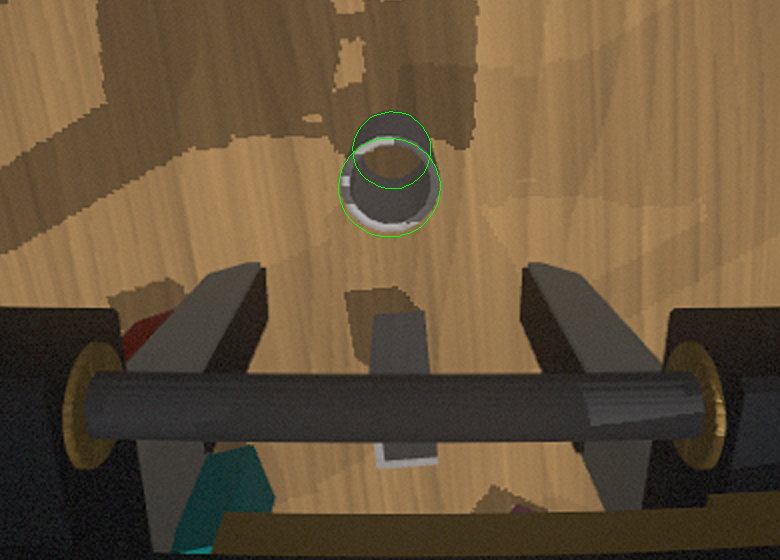

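Call:
{"method": "carry_out", "body": {
  "motion": [-0.01,0.02,-0.001,0.3,0,0.2,0.5,0,0.03,0,0,0,0,0.5,0,0.02,0,0,0,0,0.5,0,0,0,0,0,0,0.5,0,0,0,0,0,0,0.5]
}}

```text
t: 17.65
tool_pos: [0.4619, 0.2705, 0.1118]
orientation: [-1.154, 1.293, -1.292]
force: [0.3, -0.3, 1.1]
opening: 0.0699
```

```bash
python3 plan.py .456 .276 .057 -6 .04
```

```text
t 17.65 pos [0.4619 0.2705 0.1118] psi -6.5 open 0.0699 F [ 0.3 -0.3  1.1]
tilt/rot err [ 0.05 -0.51  0.03] dpos [-0.0059  0.0055 -0.0548]
-0.0024, 0.0274, -0.0032, 0.03, -0.26, 0.01,
-0.0025, 0.0274, -0.0033, 0.02, -0.25, 0.02,
```

Call:
{"method": "carry_out", "body": {
  "motion": [-0.005,0,-0.006,0,-0.4,0,0.5,0,0.025,0,0,0,0,0.5,0,0.022,0,0,0,0,0.5,0,0,0,0,0,0,0.5,0,0,0,0,0,0,0.5]
}}

```text
t: 18.15
tool_pos: [0.4611, 0.2782, 0.0715]
orientation: [-1.146, 1.284, -1.288]
force: [0.2, 0.3, 0.1]
opening: 0.0697
```

```bash
python3 plan.py .456 .276 .057 -6 .04
```

```text
t 18.15 pos [0.4611 0.2782 0.0715] psi -6.2 open 0.0697 F [0.2 0.3 0.1]
tilt/rot err [-0.46 -0.18 -0.31] dpos [-0.0051 -0.0022 -0.0145]
0.0028, 0.0144, -0.005, -0.46, -0.18, -0.31,
```

Call:
{"method": "carry_out", "body": {
  "motion": [0.003,0.006,-0.005,-0.4,0,-0.3,0.5,0,0.006,-0.001,0,0,0,0.5,0,0,0,0,0,0,0.5,0,0,0,0,0,0,0.5,0,0,0,0,0,0,0.5]
}}

```text
t: 18.65
tool_pos: [0.4567, 0.2771, 0.0631]
orientation: [-1.15, 1.285, -1.289]
force: [0.9, 0.2, 0.7]
opening: 0.07
```

```bash
python3 plan.py .456 .276 .057 -6 .04
```

```text
t 18.65 pos [0.4567 0.2771 0.0631] psi -6.2 open 0.07 F [0.9 0.2 0.7]
tilt/rot err [-0.32 -0.16 -0.17] dpos [-0.0007 -0.0011 -0.0061]
0.0012, 0.0061, -0.0006, -0.32, -0.16, -0.17,
```

Call:
{"method": "carry_out", "body": {
  "motion": [0.001,0.005,-0.001,-0.3,0,-0.2,0.5,0,0,0,0,0,0,0,0,0,0,0,0,0,-0.6,0,0,0,0,0,0,-0.6,0,0,0,0,0,0,-0.6],
  "squeeze": 25
}}

```text
t: 19.15
tool_pos: [0.4558, 0.2762, 0.0579]
orientation: [-1.157, 1.288, -1.289]
force: [-0.3, 0.2, 1.2]
opening: 0.0421
```

Call:
{"method": "carry_out", "body": {
  "motion": [0,0,0,0,0,0,-0.6,0,0,0,0,0,0,-0.6,0,0,0,0,0,0,-0.6,0,0,0,0,0,0,-0.6,0,0,0,0,0,0,-0.6]
}}

```text
t: 19.65
tool_pos: [0.4558, 0.2762, 0.0579]
orientation: [-1.157, 1.288, -1.289]
force: [-0.2, 0.9, -0.1]
opening: 0.0396
```

```bash
python3 plan.py .456 .276 .19 -6 .04
```

```text
t 19.65 pos [0.4558 0.2762 0.0579] psi -6.2 open 0.0396 F [-0.2  0.9 -0.1]
tilt/rot err [-0.01 -0.17  0.04] dpos [ 0.0002 -0.0002  0.1321]
0.0001, -0.033, 0.0001, 0, -0.04, 0.01,
0, -0.033, 0.0001, 0, -0.04, 0.01,
0.0001, -0.0331, 0, 0, -0.05, 0.01,
0, -0.033, 0.0001, -0.01, -0.04, 0.01,
```

Call:
{"method": "carry_out", "body": {
  "motion": [0,-0.03,0,0,0,0,-0.6,0,-0.045,0,0,0,0,-0.6,0,-0.045,0,0,0,0,-0.6,0,-0.03,0,0,0,0,-0.6,0,0,0,0,0,0,-0.6]
}}

```text
t: 20.15
tool_pos: [0.4535, 0.2752, 0.2106]
orientation: [-1.163, 1.291, -1.288]
force: [-0.3, 0.6, -0.3]
opening: 0.04
```

```bash
python3 plan.py .6345 -.1475 .205 -6 .04
```

```text
t 20.15 pos [0.4535 0.2752 0.2106] psi -6.2 open 0.04 F [-0.3  0.6 -0.3]
tilt/rot err [ 0.32 -0.18  0.24] dpos [ 0.181  -0.4227 -0.0056]
0.0334, 0.0005, 0.0188, 0.03, -0.01, 0.02,
0.0334, 0.0005, 0.0188, 0.03, -0.02, 0.02,
0.0334, 0.0005, 0.0188, 0.03, -0.01, 0.02,
0.0334, 0.0005, 0.0188, 0.03, -0.02, 0.02,
0.0334, 0.0005, 0.0187, 0.02, -0.01, 0.02
--
0.0334, 0.0005, 0.0187, 0.03, -0.02, 0.02,
0.0334, 0.0005, 0.0187, 0.02, -0.01, 0.02,
0.0334, 0.0005, 0.0187, 0.03, -0.02, 0.02,
0.0335, 0.0005, 0.0187, 0.02, -0.01, 0.02,
0.0335, 0.0004, 0.0187, 0.03, -0.02, 0.02
--
0.0334, 0.0005, 0.0187, 0.02, -0.01, 0.02,
0.0335, 0.0004, 0.0188, 0.03, -0.02, 0.02,
```

Call:
{"method": "carry_out", "body": {
  "motion": [0.033,0,0.018,0,0,0,-0.6,0.033,0,0.018,0,0,0,-0.6,0.033,0,0.018,0,0,0,-0.6,0.033,0,0.018,0,0,0,-0.6,0.033,0,0.018,0,0,0,-0.6]
}}

```text
t: 20.65
tool_pos: [0.5251, 0.1008, 0.2075]
orientation: [-1.168, 1.286, -1.28]
force: [1.5, 0.7, -0.7]
opening: 0.0397
```

```bash
python3 plan.py .6345 -.1475 .205 -6 .04
```

```text
t 20.65 pos [0.5251 0.1008 0.2075] psi -5.7 open 0.0397 F [ 1.5  0.7 -0.7]
tilt/rot err [0.42 0.35 0.14] dpos [ 0.1094 -0.2483 -0.0025]
0.0338, 0.0003, 0.019, 0.06, 0.05, 0.02,
0.0337, 0.0003, 0.0191, 0.06, 0.05, 0.02,
0.0337, 0.0003, 0.0191, 0.06, 0.05, 0.02,
0.0337, 0.0003, 0.0191, 0.06, 0.05, 0.02,
0.0337, 0.0004, 0.0192, 0.06, 0.05, 0.02
--
0.0337, 0.0003, 0.0192, 0.06, 0.05, 0.02,
0.0337, 0.0004, 0.0192, 0.06, 0.05, 0.02,
```

Call:
{"method": "carry_out", "body": {
  "motion": [0.034,0,0.019,0.1,0,0,-0.6,0.034,0,0.019,0.1,0,0,-0.6,0.034,0,0.019,0.1,0,0,-0.6,0.034,0,0.019,0,0,0,-0.6,0.034,0,0.019,0,0,0,-0.6]
}}

```text
t: 21.15
tool_pos: [0.602, -0.0852, 0.1997]
orientation: [-1.17, 1.288, -1.277]
force: [1.2, 0.5, -0.5]
opening: 0.0397
```

```bash
python3 plan.py .6345 -.1475 .195 -6 .04
```

```text
t 21.15 pos [ 0.602  -0.0852  0.1997] psi -5.6 open 0.0397 F [ 1.2  0.5 -0.5]
tilt/rot err [0.59 0.36 0.11] dpos [ 0.0325 -0.0623 -0.0047]
0.0294, 0.0022, 0.0193, 0.29, 0.18, 0.05,
0.0294, 0.0023, 0.0193, 0.3, 0.18, 0.06,
```

Call:
{"method": "carry_out", "body": {
  "motion": [0.028,0,0.019,0.3,0.2,0,-0.6,0.018,0,0.012,0.3,0.2,0,-0.6,0,0,0,0,0,0,-0.6,0,0,0,0,0,0,-0.6,0,0,0,0,0,0,-0.6]
}}

```text
t: 21.65
tool_pos: [0.6265, -0.1406, 0.191]
orientation: [-1.162, 1.298, -1.287]
force: [-0.6, 0.9, -0.6]
opening: 0.0396
```

```bash
python3 plan.py .6345 -.1475 .115 -6 .04
```

```text
t 21.65 pos [ 0.6265 -0.1406  0.191 ] psi -6.4 open 0.0396 F [-0.6  0.9 -0.6]
tilt/rot err [ 0.53 -0.39  0.06] dpos [ 0.008  -0.0069 -0.076 ]
0.0029, 0.038, 0.0047, 0.26, -0.2, 0.03,
0.003, 0.0379, 0.0045, 0.27, -0.19, 0.03,
```

Call:
{"method": "carry_out", "body": {
  "motion": [0.006,0.01,0.007,0.4,-0.3,0,-0.6,0,0.03,0,0,0,0,-0.6,0,0.025,0,0,0,0,-0.6,0,0,0,0,0,0,-0.6,0,0,0,0,0,0,-0.6]
}}

```text
t: 22.15
tool_pos: [0.6335, -0.1442, 0.1232]
orientation: [-1.161, 1.282, -1.283]
force: [0.1, 0.3, -0.3]
opening: 0.0399
```

```bash
python3 plan.py .6345 -.1475 .085 -6 .04;  python3 - <<'E'
from h import *
a=[imaging.read_camera(n) for n in("wrist","side")]
a[1]=a[1][80:230,130:300]
for n,i in zip("ws",a): cv2.imwrite(f"pics/p3{n}.png",i if n=="w" else cv2.resize(i,None,fx=3.5,fy=3.5,interpolation=cv2.INTER_CUBIC))
E
```

```text
t 22.15 pos [ 0.6335 -0.1442  0.1232] psi -5.7 open 0.0399 F [ 0.1  0.3 -0.3]
tilt/rot err [-0.02  0.29  0.05] dpos [ 0.001  -0.0033 -0.0382]
0.0031, 0.0382, 0.0013, -0.02, 0.29, 0.05,
```

View pics/p3w.png

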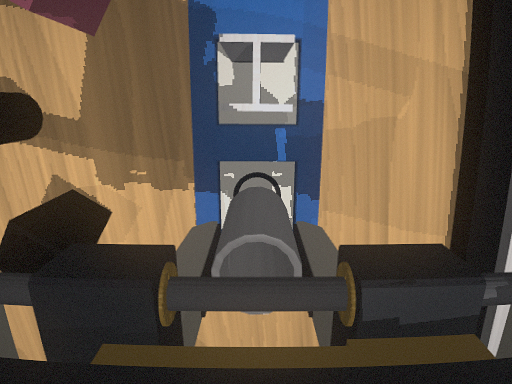

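View pics/p3s.png

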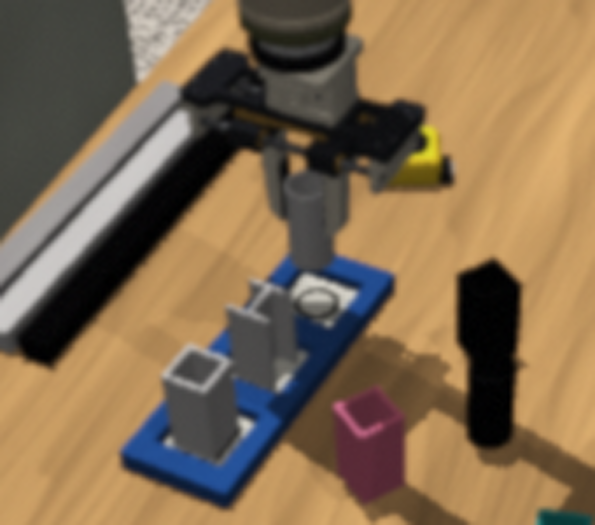

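Call:
{"method": "carry_out", "body": {
  "motion": [0.003,0.01,0.001,0,0.2,0,-0.6,0,0.015,0,0,0,0,-0.6,0,0.012,0,0,0,0,-0.6,0,0,0,0,0,0,-0.6,0,0,0,0,0,0,-0.6]
}}

```text
t: 22.75
tool_pos: [0.6365, -0.1484, 0.0868]
orientation: [-1.156, 1.279, -1.29]
force: [1.2, 0.8, -1.2]
opening: 0.0399
```

```bash
python3 plan.py .6345 -.1475 .065 -6 .04
```

```text
t 22.75 pos [ 0.6365 -0.1484  0.0868] psi -5.9 open 0.0399 F [ 1.2  0.8 -1.2]
tilt/rot err [-0.34  0.08  0.12] dpos [-0.002   0.0009 -0.0218]
-0.0007, 0.0218, -0.0022, -0.34, 0.08, 0.12,
```

Call:
{"method": "carry_out", "body": {
  "motion": [0,0.008,-0.002,-0.3,0,0,-0.6,0,0.007,0,0,0,0,-0.6,0,0.004,0,0,0,0,-0.6,0,0.002,0,0,0,0,-0.6,0,0,0,0,0,0,-0.6]
}}

```text
t: 23.25
tool_pos: [0.6349, -0.1484, 0.0649]
orientation: [-1.159, 1.283, -1.287]
force: [-0.5, -0.6, 2.2]
opening: 0.0398
```

```bash
python3 plan.py .6345 -.1475 .065 -6 .04
```

```text
t 23.25 pos [ 0.6349 -0.1484  0.0649] psi -5.9 open 0.0398 F [-0.5 -0.6  2.2]
tilt/rot err [-0.08  0.07  0.14] dpos [-0.0004  0.0009  0.0001]
-0.0009, -0.0001, -0.0005, -0.08, 0.07, 0.14,
```

Contact (+2 N). Release and rise.

Call:
{"method": "carry_out", "body": {
  "motion": [0,0.001,0,0,0,0,-0.6,0,0,0,0,0,0,0,0,0,0,0,0,0,0.3,0,0,0,0,0,0,0.5,0,0,0,0,0,0,0.5]
}}

```text
t: 23.75
tool_pos: [0.6359, -0.1487, 0.0658]
orientation: [-1.158, 1.281, -1.289]
force: [0.1, 0.9, -0.7]
opening: 0.0659
```

Call:
{"method": "carry_out", "body": {
  "motion": [0,-0.01,0,0,0,0,0.5,0,-0.03,0,0,0,0,0.5,0,-0.04,0,0,0,0,0.5,0,-0.04,0,0,0,0,0.5,0,-0.03,0,0,0,0,0.5]
}}

```text
t: 24.25
tool_pos: [0.6314, -0.1469, 0.2154]
orientation: [-1.165, 1.292, -1.281]
force: [-0.3, 0.6, 0.3]
opening: 0.0699
```

Call:
{"method": "carry_out", "body": {
  "motion": [0.03,-0.02,-0.03,0,0,0,0.5,0.04,0,-0.03,0,0,0,0.5,0.04,0,-0.03,0,0,0,0.5,0.02,0,-0.01,0,0,0,0.5,0,0,0,0,0,0,0.5]
}}

```text
t: 24.75
tool_pos: [0.5194, -0.27, 0.2501]
orientation: [-1.16, 1.273, -1.291]
force: [-0.7, 1.2, 0.4]
opening: 0.0697
```

Run:
```python
from h import *; from scene import *
print(robot.read_state()["tool_pos"],robot.read_state()["t"])
for cam in("side","top"):
    im=imaging.read_camera(cam);m=imaging.camera_model(cam)
    cv2.imwrite(f"pics/f{cam}.png",im)
    f=2 if cam=="top" else 3
    c=cv2.resize(im,None,fx=f,fy=f,interpolation=cv2.INTER_CUBIC)
    c2=c.copy()
    for k in C:
        x,y,yaw=C[k];t=np.deg2rad(yaw)
        for z in(.087,):
            q=np.array([[1,1],[1,-1],[-1,-1],[-1,1],[1,1]])*.02@np.array([[np.cos(t),np.sin(t)],[-np.sin(t),np.cos(t)]])+[x,y]
            p=(proj(m,np.c_[q,np.full(5,z)])+.5)*f
            cv2.polylines(c,[np.int32(p)],False,(0,255,0),1)
    o=np.hstack([c[300:700,450:800],c2[300:700,450:800]]) if cam=="side" else c[160:560,200:760]
    cv2.imwrite(f"pics/f{cam}c.png",o)
```

```text
[ 0.51939551 -0.2700371   0.25006918] 24.75
```

View pics/fsidec.png

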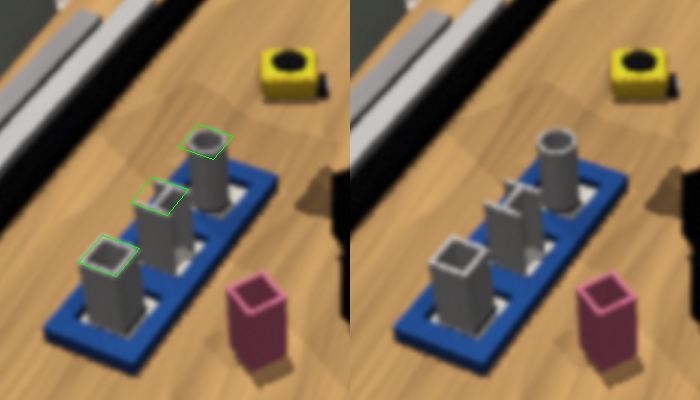

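View pics/ftopc.png

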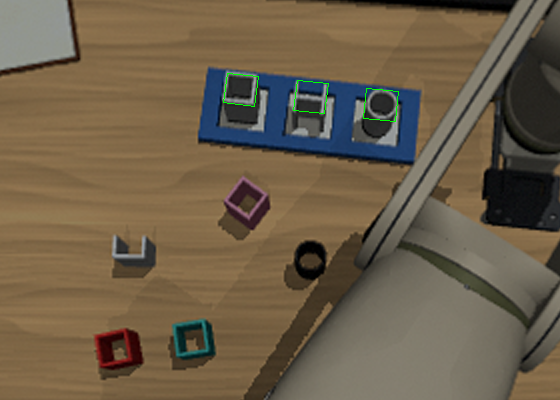

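Run:
```python
from plant import robot
print(robot.close_job())
```

```text
the job is handed in; nothing more can be done
None
```

I stood the three bare silver samples upright in the pockets whose cards show their outlines: H first, then the square tube, then the round tube. I handed the job in at about 25 s of the 77 s allowed.

**Final check:** after the gripper had backed away, the side and top cameras both showed all three standing. Their tops matched outlines drawn for samples resting on the cards (87 mm above the table) to within a few millimetres, against 11 mm spare.

**Left alone:** I moved none of the black samples, the U-channel, the tape measure or the coloured tubes. In the last pictures the tape measure, U-channel, black round tube and coloured tubes were where they started. The arm hid the black square tube in the last top view, so I could not confirm it there.

**Weak points:**
- **Seating force:** only the round tube showed a clear contact force (about 2 N). For the H and the square tube I relied on gripper height and the pictures, not on force.
- **H centring:** it sits slightly off the outline drawn from my first measurement, and I did not work out the offset.

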